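Load the spice grinder, close it and hold the lid down to run it

ROBOT

A 6-joint arm with a two-finger parallel gripper is mounted at the origin on a cart in front of the work surface, level with it; the furniture and walls round the work are solid. World frame = base frame: x ahead of the robot, y to its left, z up, the work surface at z = 0. Lengths are in m, angles in rad, forces in N, time in s.
With the tool pointing down it reaches from about 0.275 to 0.85 m from the base axis. Payload 19 kg.
Tool frame: the origin (TCP) lies on the mounting face of the last link; the fingertips stand 173 mm ahead of it and the grasp point (between the pads) lies 155 mm ahead of it (tip_reach is the distance from the TCP to the fingertips, in m); z points along the fingers, y is the line along which they close (so a half turn about z gives the same grasp; the last joint's range is limited). The gripper opens to 85 mm and grips with 20 to 120 N. Pads are 22 mm wide; open, the fingers measure 114 mm over their backs; the gripper's body (76 mm by 85 mm) begins 54 mm behind the grasp point. The pads swing forward as they close: fully open they stand 13 mm farther back than shut.
Start: joints at [1.178, 0.15, 1.437, -0, 1.554, -0.134], TCP at [0.147, 0.556, 0.405] pointing down, gripper open.
Joint ranges: [-2.8, 2.8], [-0.68, 2.1], [0.12, 2.68], [-1.39, 4.53], [0.16, 2.79], [-2.81, 2.81]. Speed limits (rad/s): [1.89, 1.89, 2.22, 3.01, 3.01, 3.01].

INTERFACE

Orientations are given as a unit quaternion [w, x, y, z].
In Python, from rig import observe, snapshot, camera_model, hand_in, cut_out, spot_point, tip_reach gives the robot as it stands. The module is installed in compiled form; this text tells all that it offers.
- The arm moves only by the tool drive_tool, never from a script. Its argument "steps" is a list that holds one entry, the list of rows, each a list of 5 numbers: the shift along the tool's x, y, z normalised to -1 to 1, where 1 is 1 m, then the turn about the tool's z normalised to -1 to 1, where 1 is pi/4 rad, then the opening in per cent of the stroke, from 0 (shut) to 100 (fully open). A call has exactly 10 rows; each row is the pose to reach, as a shift and turn from the pose commanded when the call began, along the tool's axes at that moment; what a row does not reach only later rows make up. A row lasts 1/8 s, in which the tool goes at most 62.5 mm and 10.7 degrees, less where a joint would pass 70% of its speed; a pose out of reach is approached as far as the arm can. A call with a number of a shift or a turn outside -1 to 1 is refused whole. A call with a gripper value outside its range is refused whole. The fingers move at their own pace and stop on an object; "grip_force" is the grip in N (left out, the last holds). Time passes only in rows, so rows that repeat a pose let the fingers close, or fill a call up. It gives the time, the measured TCP pose, the force, the opening and the grip force at its end, in the units of the state.
- observe(): the state, without advancing time (a new reading comes with each control period).
- snapshot(name): name is "scene" or "top"; returns (picture, depth): 480x640x3 uint8, red, green, blue; 480x640 float32, m along the optical axis (not along the pixel's ray), 0 where there is no reading.
- camera_model(name): a dict with "vertical_fov" (degrees; the focal length in pixels is half the picture's height over the tangent of half this angle, whatever the lens; pixels are square), "cx", "cy" (the principal point, pixels), "R" (3x3) and "t" (3): a world point X has camera coordinates R X + t. Camera axes: x right, y down, z forward; pixel columns grow to the right and rows downward; lengths in m; the calibration is good to about 2 mm. A picture is of the moment at which its call begins. camera_model takes no time and is no camera call.
- hand_in(): hands the job in; it is judged then, once.
Trained networks look in the newest picture that a camera, given by its name, has taken for a name from the list of things; names that differ only in an ending like _2 or _b are one class to them, and where a whole thing is asked for, a point or a joint stands for the part that bears it (a point fixed in the world has none). Each returns a list of dicts, best first, with "score" (0 to 1); they miss things now and then, are a little off and sometimes report something else, mostly with a low value. They report only what shows in the picture. A call takes as long as a camera call. They do not tell look-alikes from the thing itself.
- cut_out(camera, thing): "mask" (480x640 bool, what is visible of it) and "uv" ([column, row] in pixels, amid what is visible of it).
- spot_point(camera, thing): "uv" ([column, row] in pixels: a listed point, or the origin of a listed thing).
The state is a dict: "time": time; "joint_positions": joint angles; "qvel": joint speeds; "effort": joint torques, N m; "ee_pos": TCP position; "tcp_rot": TCP orientation; "force": force on the tool from outside, world axes, zero at the start; "wrist_torque": the same for the moment, N m; "opening": opening from 0.0 (shut) to 1.0 (fully open); "finger_force": force on a finger pad.
Only numpy, scipy, OpenCV 4.12 (cv2) and the standard library are available. Lean on these libraries where they do the work, as an engineer would, in place of code of your own. Each camera call takes 0.05 s, during which the arm holds its last target. There are 200 camera calls.

TASK

Put the nutmeg into the steel bowl of the cordless spice grinder, then set the clear lid over the bowl with its tongue in the slot of the grinder's collar. Press the lid right down against its spring, which is what runs the grinder, and keep it pressed: the job finishes while you are still holding the lid down. Leave the spice jar, the salt shaker and the glass where they stand.

Things in the scene. Friction and masses are not known exactly. Their poses are not given: they have to be found in the camera images.
- grinder: cordless spice grinder, a round upright appliance fixed to the worktop: steel body, black foot, grey collar, 130 mm high, 94 mm across. Origin: centre of its underside; z up; the slot in its collar is on its -x side (at yaw 0 it faces the robot). The collar is 83 mm across inside, 92 mm outside, its top 126 mm above the worktop
- grinder_bowl (a point): centre of the mouth of the grinder's steel bowl, 130 mm above the worktop, axes as the grinder's. The bowl is 60 mm across inside and 45 mm deep, a small blade at its bottom. Its chamfered rim, 65 mm across outside, stands 12 mm above the black switch ring round it and goes up inside the lid
- grinder_slot (a point): middle of the mouth of the slot in the grinder's collar, 43.7 mm from the bowl's axis along the grinder's -x, 126 mm above the worktop, axes as the grinder's. The slot is 25 mm wide at the mouth, narrowing to 17 mm at its bottom 26 mm lower
- grinder_ring (a joint): travel of the sprung switch ring round the bowl, on which the lid's lower edge rests: 0 = up (its top 118 mm above the worktop), 0.008 m = right down on its stop. The spring pushes back with about 3 N at the top and 8.5 N at the bottom; the ring comes up again when let go
- lid_center (a point): middle of the loose clear plastic lid, on its axis, 38 mm above its lower edge. It stands on its open end, 76 mm high, about 70 g. Skirt 77 mm across outside, 69 mm inside, 20 mm high; shoulder up to 40 mm; above it a straight part 56 mm across to the flat black cap: grip it there from above, 50 to 60 mm above its lower edge. z up; tongue on its -x side
- lid_tongue (a point): foot of the black tongue on the lid's skirt, level with the lid's lower edge, 43.7 mm from the lid's axis along the lid's -x, axes as the lid's. The tongue is 14 mm wide, 18 mm high, its outer face 47 mm from the axis. It enters the slot from above when the lid's x points along the grinder's x and the axes are in line
- nutmeg_center (a point): centre of a whole nutmeg, a brown egg-shaped nut 30 mm long (along its x) and 23 mm thick that lies on its side on the worktop; weight about 12 g
- spice_jar: bystander: spice jar with a screw cap, 46 mm across and 106 mm high; origin at the middle of its underside
- salt_shaker: bystander: small glass salt shaker, 44 mm across and 90 mm high; origin at the middle of its underside
- glass: bystander: small clear drinking glass, 48 mm across and 61 mm high; origin at the middle of its underside
There are look-alikes about, which are no part of the job. Leave any green look-alike of the part that bears lid_center alone.

How it is judged:
On the way, in this order (a step that is already met when the one before it is completed fails the run):
1. the nutmeg lies in the grinder's bowl (horizontal distance between nutmeg_center and grinder_bowl below 0.03 m and z of nutmeg_center in the frame of grinder_bowl below -0.01 m), for 0.2 s.
2. the lid is over the bowl with its tongue in the slot (horizontal distance between lid_center and grinder_bowl below 0.006 m and horizontal distance between lid_tongue and grinder_slot below 0.007 m and z of lid_tongue in the frame of grinder_slot below -0.002 m), for 0.05 s.
At the end, for the whole second after the job is handed in: Robot still holds the lid down with over 2 N: ring pressed at least 6 of its 8 mm; lid within 6 mm of the bowl axis, upright within 5 degrees, tongue in the slot (within 7 mm sideways, at least 12.5 mm below the slot mouth); nutmeg inside the bowl, over 5 mm below its rim (value of joint grinder_ring above 0.006 m and horizontal distance between lid_center and grinder_bowl below 0.006 m and horizontal distance between lid_tongue and grinder_slot below 0.007 m and z of lid_tongue in the frame of grinder_slot below -0.0125 m and angle between lid_center's own z axis and vertical below 0.09 rad and horizontal distance between nutmeg_center and grinder_bowl below 0.03 m and z of nutmeg_center in the frame of grinder_bowl below -0.005 m and contact force between any of the arm, the fingers and lid above 2 N); the arm keeps its last pose, push and grip.
It fails at once if the spice jar, the salt shaker or the glass is moved by more than 30 mm (distance of any of spice_jar, salt_shaker, glass from where it was at the start of the episode above 0.03 m).
It also fails if it takes over 61 s, if anything falls off the work surface, if the arm or the gripper's body presses on something with over 40 N, if the wrist force passes 120 N, or if a joint passes its speed limit or range.

## Working session

There is one attempt and no reset: what is moved stays moved. The work goes in short steps, Python scripts to look and compute and a tool call to move; the robot and the scene stay as the last step left them, time stands still between calls to the robot, and variables do not carry over. Pictures are saved under pics/ and viewed, at most 10 in all, crops included, and the job is handed in when it is done.

Besides the shell and the picture viewer there is one more tool, called after "Request:" by a JSON object that holds its "name" and its "arguments", one argument or row to a line. drive_tool: Moves the arm, as the interface text tells. Its arguments: {"type":"object","properties":{"steps":{"type":"array","items":{"type":"array","items":{"type":"array","items":{"type":"number"}}}},"grip_force":{"type":"number"}},"required":["steps"]}

```bash
mkdir -p pics
cat > h.py <<'E'
import numpy as np,cv2
from rig import *
def snap(n,f=None):
    p,d=snapshot(n)
    np.savez(f'{n}.npz',p=p,d=d)
    if f: cv2.imwrite(f'pics/{f}.png',p[...,::-1])
    return p,d
def world(n,uv,z):  # uv Nx2, depth
    m=camera_model(n);f=240/np.tan(np.radians(m['vertical_fov'])/2)
    uv=np.atleast_2d(uv).astype(float);z=np.atleast_1d(z)
    c=np.c_[(uv[:,0]-m['cx'])/f*z,(uv[:,1]-m['cy'])/f*z,z]
    return (c-m['t'])@np.array(m['R'])
def plane(n,uv,h):
    a=world(n,uv,1.0)[0];m=camera_model(n);o=-np.array(m['R']).T@np.array(m['t'])
    return o+(a-o)*(h-o[2])/(a[2]-o[2])
def pix(n,X):
    m=camera_model(n);f=240/np.tan(np.radians(m['vertical_fov'])/2)
    c=np.array(m['R'])@np.array(X)+m['t'];return c[:2]/c[2]*f+[m['cx'],m['cy']]
E
python3 - <<'E'
from h import *
for n in('scene','top'):
    snap(n,n+'0'); m=camera_model(n);print(n,m['vertical_fov'],-np.array(m['R']).T@np.array(m['t']))
    for k in('grinder','lid_center','nutmeg_center','spice_jar','salt_shaker','glass'):
        print(k,[(np.round(r['uv']).tolist(),round(r['score'],2)) for r in cut_out(n,k)][:4])
    for k in('grinder_bowl','grinder_slot','lid_center','lid_tongue','nutmeg_center'):
        print('pt',k,[(np.round(r['uv'],1).tolist(),round(r['score'],2)) for r in spot_point(n,k)][:4])
print(observe())
E
```

```text
scene 53.984501927491216 [-0.03110913 -0.47276902  0.58510881]
grinder [([211.0, 244.0], 0.86)]
lid_center [([423.0, 307.0], 0.84), ([353.0, 294.0], 0.81)]
nutmeg_center [([417.0, 375.0], 0.49)]
spice_jar [([338.0, 235.0], 0.93)]
salt_shaker [([319.0, 222.0], 0.83), ([199.0, 235.0], 0.52)]
glass [([431.0, 264.0], 0.9)]
pt grinder_bowl [([203.8, 214.0], 0.89), ([351.1, 291.6], 0.69)]
pt grinder_slot [([196.3, 231.4], 0.85), ([354.4, 290.4], 0.51)]
pt lid_center [([354.4, 291.3], 0.96), ([421.2, 298.9], 0.83)]
pt lid_tongue [([403.0, 328.4], 0.92), ([336.4, 318.5], 0.91), ([421.2, 376.3], 0.71), ([426.5, 287.1], 0.49)]
pt nutmeg_center [([418.8, 373.2], 0.51)]
top 47.88692166951276 [ 0.29760515 -0.09098282  1.30683384]
grinder [([244.0, 265.0], 0.57), ([256.0, 256.0], 0.56)]
lid_center [([363.0, 253.0], 0.91), ([414.0, 236.0], 0.75)]
nutmeg_center [([405.0, 194.0], 0.69), ([431.0, 300.0], 0.55)]
spice_jar [([328.0, 192.0], 0.6)]
salt_shaker [([301.0, 183.0], 0.88)]
glass [([407.0, 194.0], 0.59)]
pt grinder_bowl [([242.2, 263.5], 0.73)]
pt grinder_slot [([245.6, 281.5], 0.72)]
pt lid_ce
[... 155 characters left out ...]
5)]
{'time': 1.2, 'joint_positions': array([ 1.17800480e+00,  1.50508858e-01,  1.43739454e+00, -1.30509679e-05,
        1.55379699e+00, -1.34009578e-01]), 'qvel': array([-0.00058269, -0.00046475,  0.00185473,  0.00094248, -0.00039825,
        0.00105278]), 'effort': array([-4.99246398e-04, -7.12811065e+01, -5.71038795e+01, -3.38401660e-04,
        2.08047568e-03,  2.75366818e-05]), 'ee_pos': array([0.14716754, 0.55583921, 0.40466424]), 'tcp_rot': array([-7.72458916e-06,  1.29030122e-01,  9.91640673e-01, -5.37041746e-05]), 'force': array([ 0.650883  , -0.28873899,  0.04372806]), 'wrist_torque': array([ 0.00233557, -0.04164844, -0.00070677]), 'finger_force': 0.0, 'opening': 1.0007549117810215}
```

Run:
```python
import cv2
a=cv2.imread('pics/scene0.png');b=cv2.imread('pics/top0.png')
cv2.imwrite('pics/sc.png',cv2.resize(a[170:420,150:490],None,fx=2.3,fy=2.3,interpolation=2))
cv2.imwrite('pics/tc.png',cv2.resize(b[150:340,210:470],None,fx=3,fy=3,interpolation=2))
```

```text
(no output)
```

View pics/sc.png

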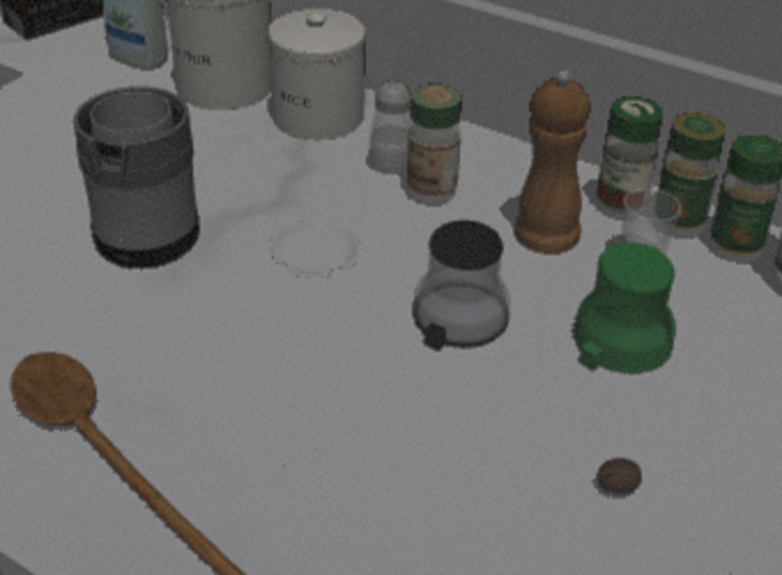

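View pics/tc.png

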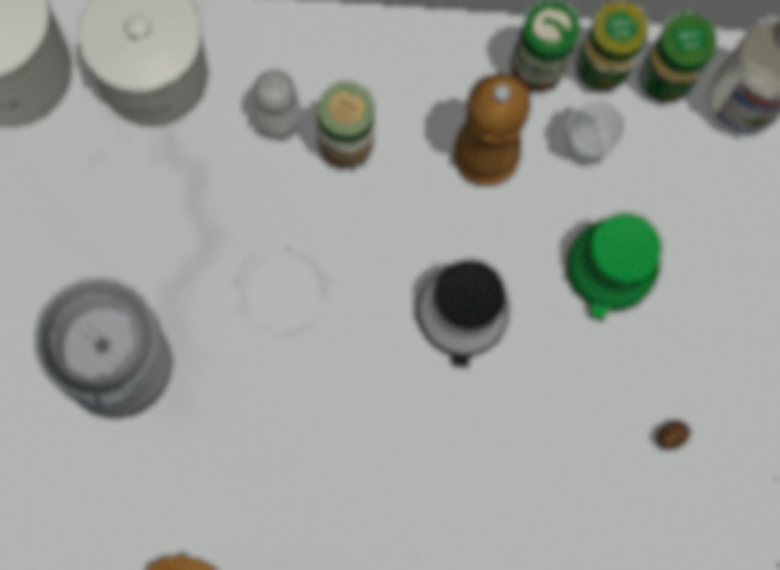

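The clear lid with the black cap is at scene (353,294) / top (363,250). The green one at scene (423,307) / top (414,236) is the look-alike, so I leave it. The nutmeg, the only brown nut, is at scene (418,375) / top (434,295). The grinder is at top (243,263) with its slot facing the robot.

```bash
cat > meas.py <<'E'
from h import *
from scipy.optimize import least_squares
def cloud(n):
    z=np.load(n+'.npz');p,d=z['p'],z['d']
    v,u=np.nonzero(d>0);return world(n,np.c_[u,v],d[v,u]),p[v,u].astype(int),np.c_[u,v]
def circ(P,r=None):
    f=lambda q:np.hypot(P[:,0]-q[0],P[:,1]-q[1])-(q[2] if r is None else r)
    s=least_squares(f,[*P[:,:2].mean(0),.04],loss='soft_l1',f_scale=.002);return s.x
if __name__=='__main__':
  for n in('scene','top'):
    P,C,U=cloud(n)
    g0=plane(n,{'top':[242.2,263.5],'scene':[203.8,214]}[n],.13)
    s0=plane(n,{'top':[245.6,281.5],'scene':[196.3,231.4]}[n],.126)
    print(n,'bowl',g0,'slot',s0,'yaw',np.arctan2(*(g0-s0)[[1,0]]))
    r=np.hypot(*(P-g0)[:,:2].T);s=(r<.06)&(P[:,2]>.1215)&(P[:,2]<.134)
    ro=s&(r>.037); print(' collar',ro.sum(),circ(P[ro]),P[ro][:,2].mean(),' rim',circ(P[s&(r<.037)]),(s&(r<.037)).sum())
    for k,uv in dict(lid={'top':[363.9,248.7],'scene':[354.4,291.3]}[n],tong={'top':[362.6,267.8],'scene':[336.4,318.5]}[n]).items():
        print(' ',k,plane(n,uv,.038 if k=='lid' else 0.0))
    l0=plane(n,{'top':[363.9,248.7],'scene':[354.4,291.3]}[n],.038)
    s=(np.hypot(*(P-l0)[:,:2].T)<.06)
    c=s&(P[:,2]>.068)&(P[:,2]<.084);print(' cap',c.sum(),circ(P[c]),P[c].mean(0),(P[c].max(0)+P[c].min(0))/2,np.ptp(P[c],axis=0))
    n0=plane(n,{'top':[434,295],'scene':[418,374.5]}[n],.0115)
    s=(np.hypot(*(P-n0)[:,:2].T)<.035)
    b=s&(C[:,0]-C[:,2]>18);Q=P[b];w,V=np.linalg.eigh(np.cov(Q[:,:2].T))
    print(' nut',n0,b.sum(),Q.mean(0),(Q.max(0)+Q.min(0))/2,np.ptp(Q,axis=0),'axis',np.arctan2(V[1,1],V[0,1]),np.sqrt(w))
E
python3 meas.py
```

```text
scene bowl [0.50139641 0.11203685 0.13      ] slot [0.45406587 0.08519793 0.126     ] yaw 0.5158413132317436
 collar 319 [0.49948841 0.10662119 0.04216245] 0.12546535111128074  rim [0.49621101 0.10369456 0.03065454] 242
  lid [ 0.56172301 -0.18390451  0.038     ]
  tong [ 0.51853473 -0.1736204   0.        ]
 cap 564 [ 0.55562789 -0.18008261  0.02095391] [ 0.55550803 -0.1803664   0.0744803 ] [ 0.5583331  -0.17859189  0.07313358] [0.05554157 0.05639223 0.00990731]
 nut [ 0.47046011 -0.34846177  0.0115    ] 51 [ 0.46361433 -0.35500266  0.02020259] [ 0.46423145 -0.35393291  0.01953064] [0.01623127 0.01690328 0.00902062] axis 2.10521811131469 [0.00309379 0.0047971 ]
top bowl [0.49344492 0.09745502 0.13      ] slot [0.454659   0.08648389 0.126     ] yaw 0.2756621819430903
 collar 251 [0.49506793 0.09972235 0.04349462] 0.12668401117639913  rim [0.49516068 0.09969098 0.03132754] 156
  lid [ 0.56573139 -0.17489254  0.038     ]
  tong [ 0.52580861 -0.17689612  0.        ]
 cap 461 [ 0.55884365 -0.17673456  0.02004237] [ 0.55902243 -0.17681081  0.07598861] [ 0.55933845 -0.17733012  0.07542453] [0.05596382 0.05634645 0.01458297]
 nut [ 0.4700672  -0.35120101  0.0115    ] 60 [ 0.46984204 -0.34950424  0.02118779] [ 0.47017674 -0.3494165   0.02090407] [0.01856139 0.0197984  0.01224704] axis 2.2399064369826824 [0.00449362 0.00624742]
```

```bash
cat > crop.py <<'E'
from meas import *
import rig
print('tip',rig.tip_reach if not callable(rig.tip_reach) else rig.tip_reach())
G=np.array([.4955,.1005]);L=np.array([.5583,-.178])
# tongue: dark pixels near lid foot, matched to yaw through model of the tongue centre
for n in('scene','top'):
    z=np.load(n+'.npz');g=z['p'].astype(int).sum(2)
    for yaw in np.arange(-.35,.36,.1):
        u=pix(n,[L[0]-.045*np.cos(yaw),L[1]-.045*np.sin(yaw),.009]);print(n,round(yaw,2),np.round(u,1),end=' ')
    c=pix(n,[L[0]-.045*1,L[1],.009]).astype(int);w=8
    sub=g[c[1]-w:c[1]+w+1,c[0]-w:c[0]+w+1];v,u=np.nonzero(sub<np.percentile(sub,12))
    print('\ndark',c[0]-w+u.mean(),c[1]-w+v.mean(),plane(n,[c[0]-w+u.mean(),c[1]-w+v.mean()],.009))
P,C,U=cloud('top')
for (a,b,zz) in [('lid',L,.05)]:
    r=np.hypot(*(P[:,:2]-b).T);s=(P[:,2]>.03)&(r>.045)&(r<.13)
    az=np.degrees(np.arctan2(P[s,1]-b[1],P[s,0]-b[0]));
    for k in range(-180,180,30):
        q=(az>=k)&(az<k+30)
        if q.sum():print(k,q.sum(),'rmin',r[s][q].min().round(3),'zmax',P[s][q,2].max().round(3))
t=[]
for n,X,zs in(('scene',[*L,.03],24),('top',[*L,.03],24),('scene',[*G,.12],30),('top',[*G,.12],30)):
    im=np.load(n+'.npz')['p'][...,::-1];c=pix(n,X).astype(int);c0=c-[zs+6,zs+6];s=im[c0[1]:c0[1]+2*zs+12,c0[0]:c0[0]+2*zs+12]
    k=380/s.shape[0];o=cv2.resize(s,(380,380),interpolation=2);o=np.clip(o*1.5,0,255).astype('uint8')
    ys=[(-.3,(255,0,0)),(-.1,(0,255,255)),(.1,(0,0,255))] if X[0]==L[0] else [(.2,(255,0,0)),(.35,(0,255,255)),(.5,(0,0,255))]
    for y,col in ys:
        q=[X[0]-.0455*np.cos(y),X[1]-.0455*np.sin(y),.009 if X[0]==L[0] else .126]
        cv2.circle(o,tuple(((pix(n,q)-c0+.5)*k).astype(int)),3,col,-1)
    h,rr=(.076,.028) if X[0]==L[0] else (.126,.046)
    for a in np.arange(0,6.28,.2):
        cv2.circle(o,tuple(((pix(n,[X[0]+rr*np.cos(a),X[1]+rr*np.sin(a),h])-c0+.5)*k).astype(int)),1,(255,0,255),-1)
    t.append(o)
cv2.imwrite('pics/c4.png',cv2.resize(np.vstack([np.hstack(t[:2]),np.hstack(t[2:])]),(600,600)))
E
python3 crop.py
```

```text
tip 0.1734
scene -0.35 [330.6 313.2] scene -0.25 [332.3 314.6] scene -0.15 [334.1 315.8] scene -0.05 [336.1 316.9] scene 0.05 [338.3 317.9] scene 0.15 [340.6 318.7] scene 0.25 [343.1 319.4] scene 0.35 [345.6 319.9] 
dark 338.79411764705884 315.79411764705884 [ 0.51841197 -0.17821906  0.009     ]
top -0.35 [356.8 270.7] top -0.25 [358.5 271.4] top -0.15 [360.3 271.9] top -0.05 [362.1 272.2] top 0.05 [364.  272.3] top 0.15 [365.8 272.3] top 0.25 [367.6 272. ] top 0.35 [369.4 271.6] 
dark 361.8857142857143 268.34285714285716 [ 0.52277461 -0.17464567  0.009     ]
-90 344 rmin 0.093 zmax 0.083
-60 56 rmin 0.104 zmax 0.081
-30 270 rmin 0.111 zmax 0.158
0 129 rmin 0.112 zmax 0.154
```

View pics/c4.png

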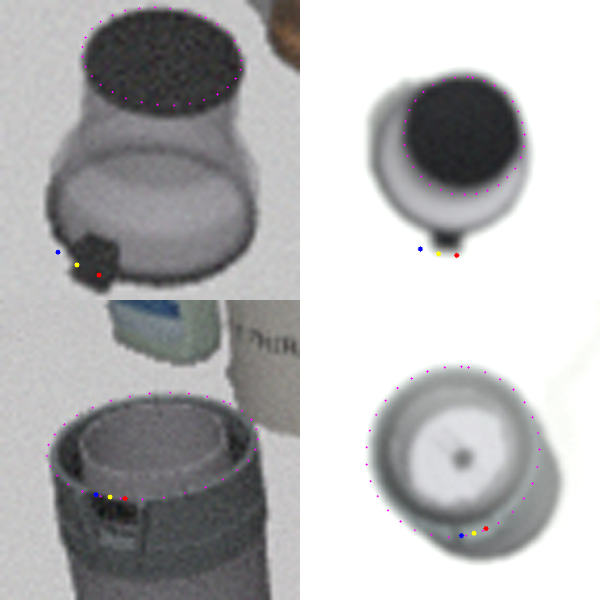

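The crop confirms the clear lid: black cap, black tongue at its foot, not green, at about yaw 0. I'll overlay slot outlines to get the grinder's yaw.

```bash
cat > slot.py <<'E'
from h import *
t=[]
for n,G in(('scene',(.4958,.101)),('top',(.495,.0995))):
    im=np.load(n+'.npz')['p'][...,::-1];c0=pix(n,[*G,.11]).astype(int)-[30,28]
    for y in(.3,.45) :
        s=im[c0[1]:c0[1]+56,c0[0]:c0[0]+56].astype(float)
        s=np.clip((s-s.min())*255/(np.percentile(s,80 if n=='top' else 97)-s.min()),0,255).astype('uint8')
        k=300/56;o=cv2.resize(s,(300,300),interpolation=2)
        R=np.array([[np.cos(y),-np.sin(y)],[np.sin(y),np.cos(y)]])
        for rad,col in((.046,(0,255,255)),(.0415,(255,128,0))):
            q=[]
            for w,z in((-.0125,.126),(-.0085,.1),(.0085,.1),(.0125,.126)):
                xy=np.array(G)+R@[-np.sqrt(rad**2-w*w),w];q.append((pix(n,[*xy,z])-c0+.5)*k)
            cv2.polylines(o,[np.array(q,int)],False,col,1)
        t.append(o)
cv2.imwrite('pics/slot.png',np.vstack([np.hstack(t[:2]),np.hstack(t[2:])]))
E
python3 slot.py
cat > go.py <<'E'
import sys
from h import *
# go.py x y z closing_angle_deg(tool y axis) : prints shift/turn from present pose
def rel(x,y,z,a):
    from scipy.spatial.transform import Rotation as Ro
    o=observe();q=o['tcp_rot'];R=Ro.from_quat([*q[1:],q[0]]).as_matrix()
    d=R.T@(np.array([x,y,z])-o['ee_pos']);now=np.degrees(np.arctan2(R[1,1],R[0,1]))
    turn=-((a-now+90)%180-90)   # tool z down: + turn lowers the world angle
    print('t',o['time'],'pos',o['ee_pos'].round(4),'yang',now.round(1),'tilt',R[:,2].round(3),'F',o['force'].round(1),'open',round(o['opening'],3),'j6',o['joint_positions'][5].round(2))
    print('shift',d.round(4),'turn',round(turn/45,3),'turn deg',round(turn,1))
if __name__=='__main__': rel(*map(float,sys.argv[1:5]))
E
python3 go.py .469 -.350 .28 38
```

```text
t 1.2 pos [0.1472 0.5558 0.4047] yang 75.2 tilt [-0. -0. -1.] F [ 0.7 -0.3  0. ] open 1.001 j6 -0.13
shift [-0.5429 -0.7933  0.1247] turn 0.826 turn deg 37.2
```

View pics/slot.png

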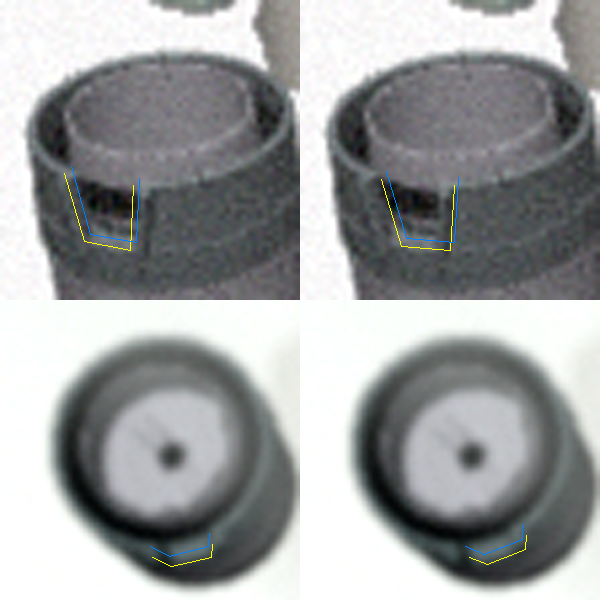

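Slot overlay: the actual slot lies between the 0.3 and 0.45 outlines, with edges at local 72 to 146 px, so I take grinder yaw as about 0.37 rad (21°). Going to the nutmeg now.

Request:
{"name": "drive_tool", "arguments": {
  "steps": [
    [[-0.543, -0.793, 0.0, 0.826, 100], [-0.543, -0.793, 0.0, 0.826, 100], [-0.543, -0.793, 0.0, 0.826, 100], [-0.543, -0.793, 0.0, 0.826, 100], [-0.543, -0.793, 0.0, 0.826, 100], [-0.543, -0.793, 0.0, 0.826, 100], [-0.543, -0.793, 0.0, 0.826, 100], [-0.543, -0.793, 0.0, 0.826, 100], [-0.543, -0.793, 0.0, 0.826, 100], [-0.543, -0.793, 0.0, 0.826, 100]]
  ],
  "grip_force": 25
}}

```text
time: 2.45
ee_pos: [0.3484, -0.0066, 0.4052]
tcp_rot: [0.001, 0.438, 0.899, 0.0]
force: [1.5, 1.9, -0.5]
opening: 1.0
finger_force: 0.0
```

```bash
python3 go.py .469 -.350 .26 38
```

```text
t 2.45 pos [ 0.3484 -0.0066  0.4052] yang 38.0 tilt [ 0.001 -0.    -1.   ] F [ 1.5  1.9 -0.5] open 1.0 j6 -0.9
shift [-0.3447 -0.1166  0.1454] turn 0.0 turn deg 0.0
```

Request:
{"name": "drive_tool", "arguments": {
  "steps": [
    [[-0.345, -0.117, 0.1, 0, 55], [-0.345, -0.117, 0.1, 0, 55], [-0.345, -0.117, 0.145, 0, 55], [-0.345, -0.117, 0.145, 0, 55], [-0.345, -0.117, 0.145, 0, 55], [-0.345, -0.117, 0.145, 0, 55], [-0.345, -0.117, 0.145, 0, 55], [-0.345, -0.117, 0.145, 0, 55], [-0.345, -0.117, 0.145, 0, 55], [-0.345, -0.117, 0.145, 0, 55]]
  ]
}}

```text
time: 3.7
ee_pos: [0.4687, -0.3477, 0.2609]
tcp_rot: [0.001, 0.438, 0.899, -0.0]
force: [0.4, 0.6, -0.2]
opening: 0.548
finger_force: 0.0
```

```bash
python3 go.py .469 -.350 .178 36
```

```text
t 3.7 pos [ 0.4687 -0.3477  0.2609] yang 38.1 tilt [ 0.001 -0.001 -1.   ] F [ 0.4  0.6 -0.2] open 0.548 j6 -1.43
shift [-0.0019 -0.0012  0.0829] turn 0.046 turn deg 2.1
```

Request:
{"name": "drive_tool", "arguments": {
  "steps": [
    [[-0.002, -0.001, 0.04, 0.04, 55], [-0.002, -0.001, 0.07, 0.04, 55], [-0.002, -0.001, 0.083, 0.04, 55], [-0.002, -0.001, 0.083, 0.04, 55], [-0.002, -0.001, 0.083, 0.04, 20], [-0.002, -0.001, 0.083, 0.04, 10], [-0.002, -0.001, 0.083, 0.04, 5], [-0.002, -0.001, 0.083, 0.04, 5], [-0.002, -0.001, 0.083, 0.04, 5], [-0.002, -0.001, 0.083, 0.04, 5]]
  ],
  "grip_force": 25
}}

```text
time: 4.95
ee_pos: [0.4694, -0.3512, 0.1781]
tcp_rot: [0.001, 0.452, 0.892, -0.0]
force: [0.0, 0.1, 7.7]
opening: 0.248
finger_force: 24.4
```

```bash
python3 go.py .4955 .1 .325 36
```

```text
t 4.95 pos [ 0.4694 -0.3512  0.1781] yang 36.2 tilt [ 0.002 -0.001 -1.   ] F [0.  0.1 7.7] open 0.248 j6 -1.41
shift [ 0.3483  0.2876 -0.1475] turn 0.005 turn deg 0.2
```

Request:
{"name": "drive_tool", "arguments": {
  "steps": [
    [[0, 0, -0.06, 0, 5], [0, 0, -0.12, 0, 5], [0.02, 0.02, -0.172, 0, 5], [0.348, 0.288, -0.172, 0, 5], [0.348, 0.288, -0.172, 0, 5], [0.348, 0.288, -0.172, 0, 5], [0.348, 0.288, -0.172, 0, 5], [0.348, 0.288, -0.172, 0, 5], [0.348, 0.288, -0.172, 0, 5], [0.348, 0.288, -0.172, 0, 5]]
  ]
}}

```text
time: 6.2
ee_pos: [0.4955, 0.1023, 0.3496]
tcp_rot: [0.001, 0.452, 0.892, 0.0]
force: [0.7, -0.3, -0.2]
opening: 0.24
finger_force: 24.9
```

```bash
python3 go.py .4955 .1 .312 36
```

```text
t 6.2 pos [0.4955 0.1023 0.3496] yang 36.3 tilt [ 0.001  0.    -1.   ] F [ 0.7 -0.3 -0.2] open 0.24 j6 -0.58
shift [-0.0019 -0.0014  0.0376] turn 0.006 turn deg 0.3
```

Request:
{"name": "drive_tool", "arguments": {
  "steps": [
    [[-0.001, 0, 0.02, 0, 5], [-0.001, 0, 0.037, 0, 5], [-0.001, 0, 0.037, 0, 5], [-0.001, 0, 0.037, 0, 28], [-0.001, 0, 0.037, 0, 40], [-0.001, 0, 0.037, 0, 50], [-0.001, 0, 0.037, 0, 50], [-0.001, 0, 0.037, 0, 50], [-0.001, 0, -0.02, 0, 50], [-0.001, 0, -0.05, 0, 50]]
  ]
}}

```text
time: 7.45
ee_pos: [0.4965, 0.0992, 0.4013]
tcp_rot: [0.001, 0.452, 0.892, 0.0]
force: [-0.1, -0.1, -0.6]
opening: 0.5
finger_force: 0.0
```

```bash
python3 go.py .557 -.1785 .35 0
```

```text
t 7.45 pos [0.4965 0.0992 0.4013] yang 36.2 tilt [ 0.002  0.    -1.   ] F [-0.1 -0.1 -0.6] open 0.5 j6 -0.59
shift [-0.2597 -0.1154  0.0514] turn 0.805 turn deg 36.2
```

Request:
{"name": "drive_tool", "arguments": {
  "steps": [
    [[-0.26, -0.115, 0.0, 0.805, 100], [-0.26, -0.115, 0.0, 0.805, 100], [-0.26, -0.115, 0.0, 0.805, 100], [-0.26, -0.115, 0.03, 0.805, 100], [-0.26, -0.115, 0.05, 0.805, 100], [-0.26, -0.115, 0.05, 0.805, 100], [-0.26, -0.115, 0.05, 0.805, 100], [-0.26, -0.115, 0.05, 0.805, 100], [-0.26, -0.115, 0.05, 0.805, 100], [-0.26, -0.115, 0.05, 0.805, 100]]
  ]
}}

```text
time: 8.7
ee_pos: [0.5573, -0.178, 0.3493]
tcp_rot: [0.0, 0.707, 0.707, 0.0]
force: [-0.2, -0.3, -1.6]
opening: 1.0
finger_force: 0.0
```

Run:
```python
from h import *
import go
snap('top');snap('scene')
im=np.load('top.npz')['p'][...,::-1]
a=im[235:295,215:275];b=im[215:285,330:400]
s=np.load('scene.npz')['p'][...,::-1][190:260,170:240]
cv2.imwrite('pics/n1.png',np.hstack([cv2.resize(x,(260,260),interpolation=2) for x in(a,b,s)]))
go.rel(.557,-.1785,.215,0)
```

```text
t 8.8 pos [ 0.5573 -0.1783  0.349 ] yang -0.0 tilt [ 0. -0. -1.] F [ 0.5  0.1 -0.4] open 1.002 j6 -0.44
shift [-0.0002 -0.0004  0.134 ] turn -0.0 turn deg -0.0
```

View pics/n1.png

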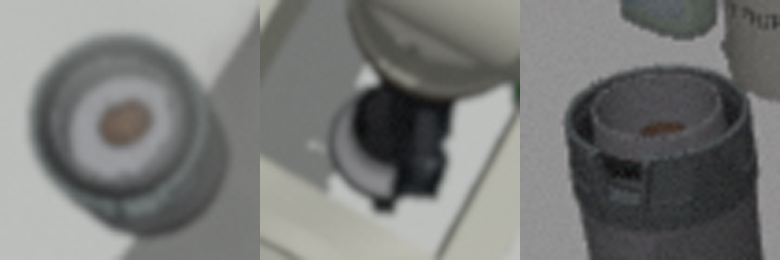

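The nutmeg lies in the bowl. Now I grip the lid.

Request:
{"name": "drive_tool", "arguments": {
  "steps": [
    [[0, 0, 0.06, 0, 100], [0, 0, 0.11, 0, 100], [0, 0, 0.137, 0, 100], [0, 0, 0.137, 0, 100], [0, 0, 0.137, 0, 80], [0, 0, 0.137, 0, 65], [0, 0, 0.137, 0, 55], [0, 0, 0.137, 0, 55], [0, 0, 0.137, 0, 55], [0, 0, 0.137, 0, 55]]
  ],
  "grip_force": 40
}}

```text
time: 10.05
ee_pos: [0.5577, -0.1787, 0.2138]
tcp_rot: [0.001, 0.707, 0.707, 0.0]
force: [-2.5, 0.2, 8.7]
opening: 0.644
finger_force: 41.1
```

```bash
python3 go.py .4955 .1 .40 21
```

```text
t 10.05 pos [ 0.5577 -0.1787  0.2138] yang -0.0 tilt [ 0.002 -0.001 -1.   ] F [-2.5  0.2  8.7] open 0.644 j6 -0.44
shift [ 0.2785 -0.0618 -0.1867] turn -0.467 turn deg -21.0
```

Request:
{"name": "drive_tool", "arguments": {
  "steps": [
    [[0, 0, -0.04, 0, 55], [0, 0, -0.09, 0, 55], [0, 0, -0.15, 0, 55], [0.06, -0.015, -0.187, -0.1, 55], [0.12, -0.03, -0.187, -0.25, 55], [0.18, -0.045, -0.187, -0.4, 55], [0.24, -0.055, -0.187, -0.467, 55], [0.2785, -0.062, -0.187, -0.467, 55], [0.2785, -0.062, -0.187, -0.467, 55], [0.2785, -0.062, -0.187, -0.467, 55]]
  ]
}}

```text
time: 11.3
ee_pos: [0.4953, 0.0998, 0.3994]
tcp_rot: [0.001, 0.566, 0.824, 0.0]
force: [-0.3, 0.9, -0.9]
opening: 0.64
finger_force: 43.0
```

```bash
cat > held.py <<'E'
from meas import *
import go,sys
snap('top');snap('scene')
go.rel(.4955,.1,.355,21)
t=[]
for n in('scene','top'):
    print(n,[(k,[(np.round(r['uv'],1).tolist(),round(r['score'],2)) for r in spot_point(n,k)][:3]) for k in('lid_center','lid_tongue','grinder_slot','grinder_bowl')])
    im=np.load(n+'.npz')['p'][...,::-1];c=pix(n,[.495,.1,.17]).astype(int)
    t.append(np.clip(cv2.resize(im[c[1]-45:c[1]+45,c[0]-45:c[0]+45],(390,390),interpolation=2)*1.4,0,255));print('crop0',c-45)
cv2.imwrite(f'pics/{sys.argv[1]}.png',np.hstack(t))
E
python3 held.py held1
```

```text
t 11.4 pos [0.4956 0.0992 0.3991] yang 20.9 tilt [ 0. -0. -1.] F [-0.3 -0.4 -1.3] open 0.646 j6 -0.32
shift [0.0008 0.0002 0.0441] turn -0.002 turn deg -0.1
scene [('lid_center', [([197.6, 171.8], 0.78), ([421.5, 303.3], 0.7)]), ('lid_tongue', [([404.1, 329.0], 0.94), ([187.9, 201.0], 0.72)]), ('grinder_slot', [([193.5, 231.7], 0.7)]), ('grinder_bowl', [([203.0, 216.5], 0.66)])]
crop0 [158 153]
top [('lid_center', [([414.3, 233.5], 0.77), ([234.1, 254.3], 0.48)]), ('lid_tongue', [([406.8, 254.0], 0.77)]), ('grinder_slot', [([243.6, 280.4], 0.77)]), ('grinder_bowl', [([243.1, 263.0], 0.61)])]
crop0 [193 214][ WARN:0@6.153] global loadsave.cpp:1063 imwrite_ Unsupported depth image for selected encoder is fallbacked to CV_8U.
```

View pics/held1.png

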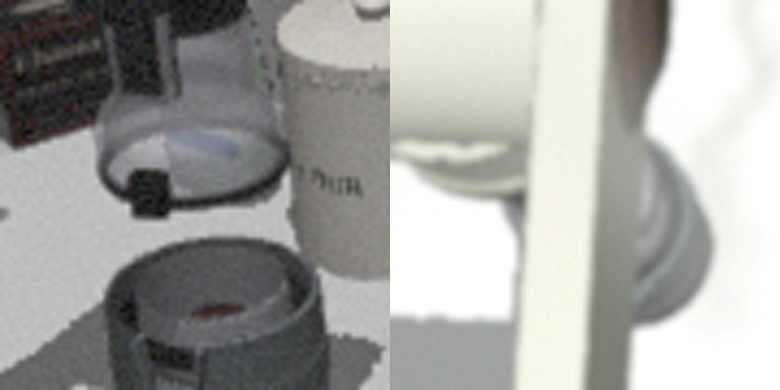

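Run:
```python
from h import *
def ext(G,r,z):
    q=np.array([pix('scene',[G[0]+r*np.cos(a),G[1]+r*np.sin(a),z]) for a in np.arange(0,6.28,.02)]);return np.r_[q.min(0),q.max(0)]
G=(.4955,.0995);d=lambda q,o=(158,153):np.round((np.array(q)-np.tile(o,len(q)//2)+.5)*4.333)
print('lid',d(ext(G,.0385,.1855)),'collar',d(ext(G,.046,.126)))
for y in(.2,.3,.37,.45):print(y,'tongue',d(pix('scene',[G[0]-.0455*np.cos(y),G[1]-.0455*np.sin(y),.1945])),'slot',d(pix('scene',[G[0]-.046*np.cos(y),G[1]-.046*np.sin(y),.126])))
print('1mm x',d(pix('scene',[G[0]+.001,G[1],.185]))-d(pix('scene',[*G,.185])),'px per mm',(pix('scene',[G[0]+.001,G[1],.185])-pix('scene',[*G,.185]))*4.33,(pix('scene',[G[0],G[1]+.001,.185])-pix('scene',[*G,.185]))*4.33)
im=np.load('scene.npz')['p'][...,::-1][153:243,158:248]
cv2.imwrite('pics/h2.png',np.clip(cv2.resize(im[20:90,15:85],(600,600),interpolation=cv2.INTER_CUBIC).astype(float)*1.6,0,255).astype('uint8'))
```

```text
lid [101. 123. 292. 211.] collar [103. 235. 322. 347.]
0.2 tongue [131. 195.] slot [153. 342.]
0.3 tongue [141. 197.] slot [162. 344.]
0.37 tongue [149. 198.] slot [170. 345.]
0.45 tongue [157. 199.] slot [178. 346.]
1mm x [ 2. -1.] px per mm [ 1.7185628  -0.93024766] [-1.77846789 -0.64576217]
```

View pics/h2.png

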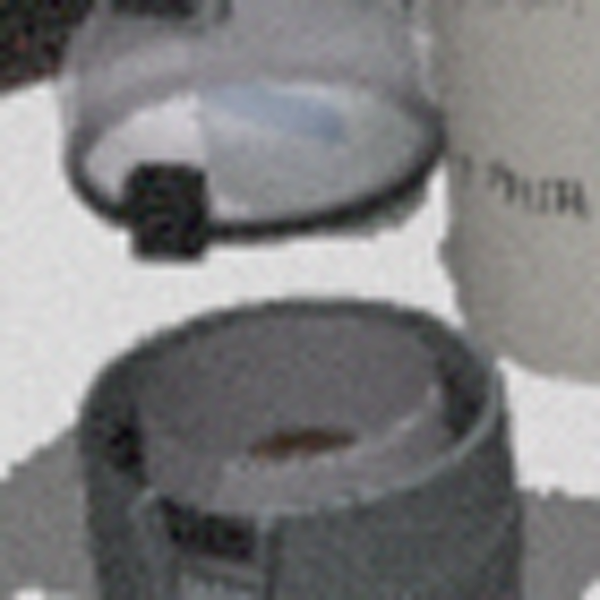

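```bash
python3 go.py .4962 .0990 .338 20.5
```

```text
t 11.8 pos [0.4955 0.0998 0.3987] yang 21.0 tilt [-0. -0. -1.] F [ 0.1 -0.9 -1.4] open 0.65 j6 -0.32
shift [-0.001   0.0004  0.0607] turn 0.01 turn deg 0.5
```

Request:
{"name": "drive_tool", "arguments": {
  "steps": [
    [[-0.001, 0.0005, 0.025, 0.015, 55], [-0.001, 0.0005, 0.045, 0.015, 55], [-0.001, 0.0005, 0.05, 0.015, 55], [-0.001, 0.0005, 0.052, 0.015, 55], [-0.001, 0.0005, 0.054, 0.015, 55], [-0.001, 0.0005, 0.056, 0.015, 55], [-0.001, 0.0005, 0.058, 0.015, 55], [-0.001, 0.0005, 0.06, 0.015, 55], [-0.001, 0.0005, 0.061, 0.015, 55], [-0.001, 0.0005, 0.061, 0.015, 55]]
  ]
}}

```text
time: 13.05
ee_pos: [0.4962, 0.0992, 0.3377]
tcp_rot: [-0.0, 0.571, 0.821, -0.0]
force: [-0.4, -1.1, -0.3]
opening: 0.645
finger_force: 43.0
```

```bash
python3 go.py .4962 .0990 .325 20.5;  python3 - <<'E'
from h import *
snap('scene')
im=np.load('scene.npz')['p'][...,::-1][175:265,165:255]
cv2.imwrite('pics/h3.png',np.clip(cv2.resize(im,(600,600),interpolation=cv2.INTER_CUBIC).astype(float)*1.6,0,255).astype('uint8'))
E
```

```text
t 13.05 pos [0.4962 0.0992 0.3377] yang 20.3 tilt [-0. -0. -1.] F [-0.4 -1.1 -0.3] open 0.645 j6 -0.31
shift [-0.0002 -0.0001  0.0127] turn -0.004 turn deg -0.2
```

View pics/h3.png

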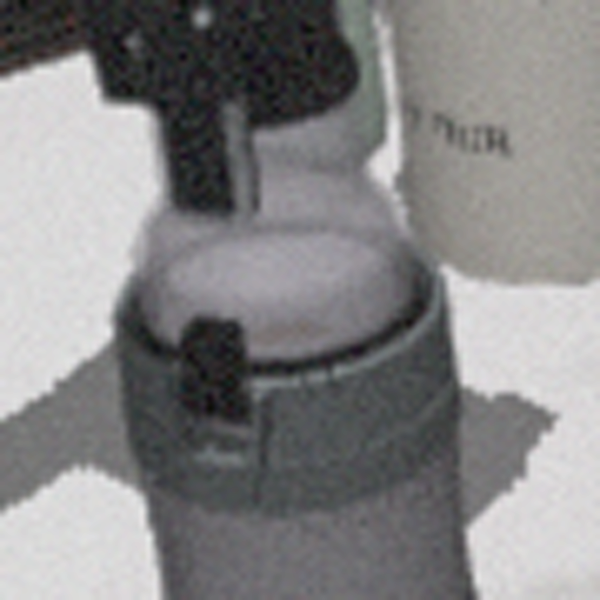

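The tongue (crop 213,365) is entering the slot with no force on the wrist. Next I press down.

Request:
{"name": "drive_tool", "arguments": {
  "steps": [
    [[0, 0, 0.002, 0, 55], [0, 0, 0.004, 0, 55], [0, 0, 0.006, 0, 55], [0, 0, 0.008, 0, 55], [0, 0, 0.009, 0, 55], [0, 0, 0.01, 0, 55], [0, 0, 0.011, 0, 55], [0, 0, 0.012, 0, 55], [0, 0, 0.012, 0, 55], [0, 0, 0.012, 0, 55]]
  ],
  "grip_force": 60
}}

```text
time: 14.35
ee_pos: [0.4962, 0.0992, 0.3259]
tcp_rot: [0.0, 0.571, 0.821, 0.0]
force: [-2.1, 0.5, 5.9]
opening: 0.642
finger_force: 64.2
```

```bash
python3 go.py .4962 .0990 .323 20.5
```

```text
t 14.35 pos [0.4962 0.0992 0.3259] yang 20.3 tilt [ 0. -0. -1.] F [-2.1  0.5  5.9] open 0.642 j6 -0.31
shift [-0.0002 -0.0001  0.0029] turn -0.004 turn deg -0.2
```

Request:
{"name": "drive_tool", "arguments": {
  "steps": [
    [[0, 0, 0.0005, 0, 55], [0, 0, 0.001, 0, 55], [0, 0, 0.0015, 0, 55], [0, 0, 0.002, 0, 55], [0, 0, 0.0025, 0, 55], [0, 0, 0.0025, 0, 55], [0, 0, 0.0025, 0, 55], [0, 0, 0.0025, 0, 55], [0, 0, 0.0025, 0, 55], [0, 0, 0.0025, 0, 55]]
  ]
}}

```text
time: 15.6
ee_pos: [0.4962, 0.0992, 0.3238]
tcp_rot: [0.0, 0.571, 0.821, 0.0]
force: [-3.8, 0.5, 12.0]
opening: 0.643
finger_force: 65.0
```

```bash
python3 go.py .4962 .0990 .323 20.5
```

```text
t 15.6 pos [0.4962 0.0992 0.3238] yang 20.3 tilt [ 0.001 -0.    -1.   ] F [-3.8  0.5 12. ] open 0.643 j6 -0.31
shift [-0.0002 -0.0001  0.0008] turn -0.004 turn deg -0.2
```

Request:
{"name": "drive_tool", "arguments": {
  "steps": [
    [[0, 0, 0.0005, 0, 55], [0, 0, 0.001, 0, 55], [0, 0, 0.001, 0, 55], [0, 0, 0.001, 0, 55], [0, 0, 0.001, 0, 55], [0, 0, 0.001, 0, 55], [0, 0, 0.001, 0, 55], [0, 0, 0.001, 0, 55], [0, 0, 0.001, 0, 55], [0, 0, 0.001, 0, 55]]
  ]
}}

```text
time: 16.85
ee_pos: [0.4962, 0.0992, 0.3237]
tcp_rot: [0.001, 0.571, 0.821, 0.0]
force: [-7.5, -0.9, 22.6]
opening: 0.643
finger_force: 66.1
```

```bash
python3 go.py .4962 .0990 .323 20.5
python3 - <<'E'
from h import *
snap('scene')
im=np.load('scene.npz')['p'][...,::-1][175:265,165:255]
cv2.imwrite('pics/h4.png',np.clip(cv2.resize(im,(600,600),interpolation=cv2.INTER_CUBIC).astype(float)*1.6,0,255).astype('uint8'))
E
```

```text
t 16.85 pos [0.4962 0.0992 0.3237] yang 20.3 tilt [ 0.001 -0.    -1.   ] F [-7.5 -0.9 22.6] open 0.643 j6 -0.31
shift [-0.0002 -0.0001  0.0007] turn -0.004 turn deg -0.2
```

View pics/h4.png

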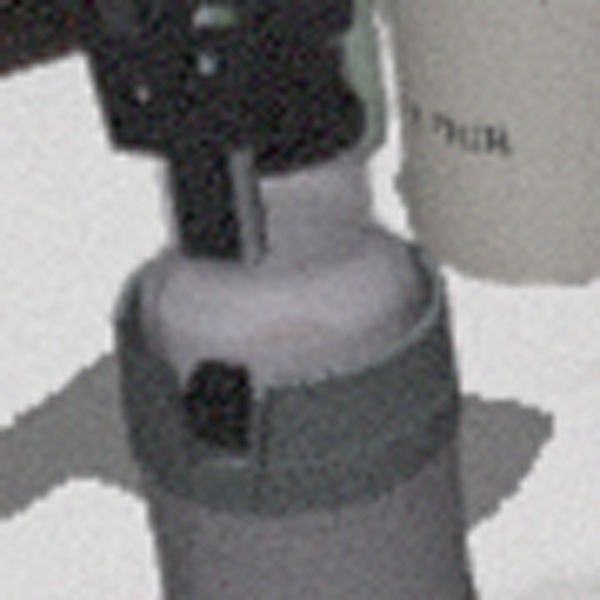

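The lid is on its hard stop: the force rose from 12 to 23 N with no further travel. The tongue is deep in the slot (crop 217,405), so I hand in.

```bash
python3 -c "
from rig import *
print(hand_in())"
```

```text
the job is handed in; nothing more can be done
None
```

The nutmeg is in the grinder's bowl and the clear lid is over it with its tongue in the slot, held hard down on its stop at about 23 N; I handed the job in at about 17 s, but no verdict came back.

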